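Trace the S of the hand-therapy trainer

TASK

Check the finger-tracing trainer before the next patient: with shut fingertips, start on the round disc, follow the black S-shaped rod along its whole length, and finish on the middle of the T crossbar. Press just enough that the sprung rod sinks a little all the way, never down to its stop, without dragging, tipping or lifting the trainer, and leave the other things on the desk where they are. Finish while holding: the program ends with the fingertips still resting lightly on the crossbar.

Things in the scene. Friction and masses are not known exactly. Their poses are not given: they have to be found in the camera images.
- board: Loose trainer, 1.5 kg: light-wood base 150 x 270 x 20 mm, above it a level black rod, 16 mm diameter, its top 60 mm above the desk (24 mm gap below). Origin: centre of base underside; z up, y along the 270 mm side. The rod is the S x = 35 mm * sin(pi * y / 100 mm), from y = -100 mm (start, round disc) to y = +100 mm (finish, crossbar). Trace with shut fingers down.
- rail (a joint): How far the whole rod (with disc and crossbar, one piece) is pushed down, in m: it sinks level and straight, wherever pressed, against springs. 0 untouched, 0.014 at its hard stop. It needs about 1.2 N to start and 0.45 N more per mm (3 N at 4 mm, 5.6 N at 10 mm); it rises when released. A light touch is 1 to 12 mm down; about 4 mm is best.
- mark0 (a point): Point on the rod's top line, moving with the rod: the centre of the round disc, 44 mm across, flush with the rod's top (the start). Stations are evenly spaced, about 28 mm apart along the rod; unmarked on the real thing.
- mark1 (a point): Point on the rod's top line, moving with the rod: station 1 of 9 along the S. Stations are evenly spaced, about 28 mm apart along the rod; unmarked on the real thing.
- mark2 (a point): Point on the rod's top line, moving with the rod: station 2 of 9 along the S. Stations are evenly spaced, about 28 mm apart along the rod; unmarked on the real thing.
- mark3 (a point): Point on the rod's top line, moving with the rod: station 3 of 9 along the S. Stations are evenly spaced, about 28 mm apart along the rod; unmarked on the real thing.
- mark4 (a point): Point on the rod's top line, moving with the rod: station 4 of 9 along the S. Stations are evenly spaced, about 28 mm apart along the rod; unmarked on the real thing.
- mark5 (a point): Point on the rod's top line, moving with the rod: station 5 of 9 along the S. Stations are evenly spaced, about 28 mm apart along the rod; unmarked on the real thing.
- mark6 (a point): Point on the rod's top line, moving with the rod: station 6 of 9 along the S. Stations are evenly spaced, about 28 mm apart along the rod; unmarked on the real thing.
- mark7 (a point): Point on the rod's top line, moving with the rod: station 7 of 9 along the S. Stations are evenly spaced, about 28 mm apart along the rod; unmarked on the real thing.
- mark8 (a point): Point on the rod's top line, moving with the rod: station 8 of 9 along the S. Stations are evenly spaced, about 28 mm apart along the rod; unmarked on the real thing.
- mark9 (a point): Point on the rod's top line, moving with the rod: the middle of the crossbar, a straight rod 60 mm long and 16 mm thick across the end like a T, flush with the rod's top (the finish). Stations are evenly spaced, about 28 mm apart along the rod; unmarked on the real thing.
- roller: Bystander: massage ball roller, a black cup 66 mm across with a steel ball in it, 62 mm high in all; origin at the centre of its underside.
- oximeter: Bystander: white and grey fingertip oximeter, 34 x 58 mm, 32 mm high; origin at the centre of its underside, y along its length.
- taperoll: Bystander: roll of blue tape standing on its end, 64 mm across, 50 mm high; origin at the centre of its underside.
- probe: Bystander: white hand-held probe lying flat, 34 to 38 mm wide, 34 mm high, about 145 mm long along its y; origin at the underside near its middle.

How it is judged:
On the way, in this order (a step that is already met when the one before it is completed fails the run):
1. fingertips rest lightly on the round disc (horizontal distance between the grasp point and mark0 below 0.013 m and value of joint rail between 0.001 and 0.0125 m and contact force between the fingers and board above 0.3 N), for 0.2 s.
2. fingertips follow the rod past station 1, pressing it lightly (horizontal distance between the grasp point and mark1 below 0.013 m and value of joint rail between 0.001 and 0.0125 m and contact force between the fingers and board above 0.3 N), for 0.02 s.
3. fingertips follow the rod past station 2, pressing it lightly (horizontal distance between the grasp point and mark2 below 0.013 m and value of joint rail between 0.001 and 0.0125 m and contact force between the fingers and board above 0.3 N), for 0.02 s.
4. fingertips follow the rod past station 3, pressing it lightly (horizontal distance between the grasp point and mark3 below 0.013 m and value of joint rail between 0.001 and 0.0125 m and contact force between the fingers and board above 0.3 N), for 0.02 s.
5. fingertips follow the rod past station 4, pressing it lightly (horizontal distance between the grasp point and mark4 below 0.013 m and value of joint rail between 0.001 and 0.0125 m and contact force between the fingers and board above 0.3 N), for 0.02 s.
6. fingertips follow the rod past station 5, pressing it lightly (horizontal distance between the grasp point and mark5 below 0.013 m and value of joint rail between 0.001 and 0.0125 m and contact force between the fingers and board above 0.3 N), for 0.02 s.
7. fingertips follow the rod past station 6, pressing it lightly (horizontal distance between the grasp point and mark6 below 0.013 m and value of joint rail between 0.001 and 0.0125 m and contact force between the fingers and board above 0.3 N), for 0.02 s.
8. fingertips follow the rod past station 7, pressing it lightly (horizontal distance between the grasp point and mark7 below 0.013 m and value of joint rail between 0.001 and 0.0125 m and contact force between the fingers and board above 0.3 N), for 0.02 s.
9. fingertips follow the rod past station 8, pressing it lightly (horizontal distance between the grasp point and mark8 below 0.013 m and value of joint rail between 0.001 and 0.0125 m and contact force between the fingers and board above 0.3 N), for 0.02 s.
10. fingertips have followed the rod to the crossbar and rest lightly on it (horizontal distance between the grasp point and mark9 below 0.013 m and value of joint rail between 0.001 and 0.0125 m and contact force between the fingers and board above 0.3 N), for 0.2 s.
At the end, for the whole second after the job is handed in: Rod traced from the disc past every station in order; fingertips still rest on the crossbar, gripper centre within 13 mm of its middle in plan, rod 1 to 12.5 mm down; trainer level and within 15 mm, other things within 12 mm, of where they stood (all of step 10 and distance of each of roller, oximeter, taperoll, probe from where it was at the start of the episode below 0.012 m and distance of board from where it was at the start of the episode below 0.015 m and angle between board's own z axis and vertical below 0.06 rad); the arm keeps its last pose, push and grip.
It fails at once if the rod is pressed down to its stop (value of joint rail above 0.0125 m).
It fails at once if the trainer is dragged, tipped or lifted (distance of board from where it was at the start of the episode above 0.015 m or angle between board's own z axis and vertical above 0.06 rad).
It fails at once if another thing on the desk is moved or lifted (distance of any of roller, oximeter, taperoll, probe from where it was at the start of the episode above 0.012 m).
It also fails if it takes over 51 s, if anything falls off the work surface, if the arm or the gripper's body presses on something with over 40 N, if the wrist force passes 120 N, or if a joint passes its speed limit or range.

ROBOT

A 7-joint arm with a two-finger parallel gripper is mounted at the origin on the work surface. World frame = base frame: x ahead of the robot, y to its left, z up, the work surface at z = 0. Lengths are in m, angles in rad, forces in N, time in s.
With the tool pointing down it reaches from about 0.425 to 1.025 m from the base axis. Payload 3.6 kg.
Tool frame: the origin (TCP) lies on the centre line of the jaws, within the pads' length; the fingertips stand 17 mm ahead of it and the grasp point (between the pads) lies 2 mm behind it (robot.tips_ahead is the z of the fingertips in the tool frame, in m); z points along the fingers, y is the line along which they close (so a half turn about z gives the same grasp; the last joint's range is limited). The gripper opens to 85 mm and grips with 20 to 120 N. Pads are 22 mm wide; open, the fingers measure 114 mm over their backs; the gripper's body (76 mm by 85 mm) begins 54 mm behind the grasp point. The pads swing forward as they close: fully open they stand 13 mm farther back than shut.
Start: joints at [-0.093, 0.591, 0.048, 1.609, -0.033, 0.943, -0.034], TCP at [0.725, 0, 0.248] pointing down, gripper open.
Joint ranges: [-2.69, 2.69], [-0.47, 2.24], [-1.27, 1.36], [0.19, 2.51], [-1.53, 4.68], [0.08, 2.07], [-3.09, 3.09]. Speed limits (rad/s): [2.57, 2.57, 3.14, 3.14, 3.14, 3.14, 3.14].

INTERFACE

Orientations are given as a 3x3 rotation matrix whose columns are the frame's x, y, z axes.
In Python, from station import robot, cams, hand_in gives the robot as it stands.
- The arm moves only by the tool apply_moves, never from a script. Its arguments are lists of equal length, an entry for each row: "claw": the gripper command: -1 is fully open, 1 is shut, values between are in proportion; "slide": the shift along the tool's x, y, z in m, a list of three; "dr": the turn, a rotation vector about the tool's x, y, z in rad, a list of three. In form: {"claw": [claw, ...], "slide": [[tx, ty, tz], ...], "dr": [[ax, ay, az], ...]}. A call has 1 to 10 rows; each row shifts and turns the commanded pose from where the row before left it, along the tool's axes as they then stand; what a row does not reach is not made up. A row lasts 1/10 s, in which the tool goes at most 50 mm and 8.59 degrees, less where a joint would pass 70% of its speed; a pose out of reach is approached as far as the arm can. A call with a gripper value outside its range is refused whole. The fingers move at their own pace and stop on an object; "newtons" is the grip in N (left out, the last holds). Time passes only in rows, so rows that do not move let the fingers close. It gives the time, the measured TCP pose, the force, the opening and the grip force at its end, in the units of the state.
- robot.get_obs(): the state, without advancing time (a new reading comes with each control period).
- cams.grab_frame(name): name is "scene" or "side" or "wrist"; returns (picture, depth): 384x512x3 uint8, red, green, blue; 384x512 float32, m along the optical axis (not along the pixel's ray), 0 where there is no reading.
- cams.get_calibration(name): a dict with "camera_matrix" (3x3 intrinsics, pixels), "R" (3x3) and "t" (3): a world point X has camera coordinates R X + t; the wrist camera has in their place "hand_eye" (4x4, takes a point from camera to tool coordinates, whose origin is the TCP and whose axes are the flange's). Camera axes: x right, y down, z forward; pixel columns grow to the right and rows downward; lengths in m; the calibration is good to about 2 mm. A picture is of the moment at which its call begins: read the wrist's pose just before it. get_calibration takes no time and is no camera call.
- hand_in(): hands the job in; it is judged then, once.
The state is a dict: "time": time; "joints": joint angles; "joint_velocities": joint speeds; "effort": joint torques, N m; "eef_pos": TCP position; "tool_rot": TCP orientation; "ft_force": force on the tool from outside, world axes, zero at the start; "ft_torque": the same for the moment, N m; "grip_width": finger opening in m; "finger_force": force on a finger pad.
Only numpy, scipy, OpenCV 4.12 (cv2) and the standard library are available. Lean on these libraries where they do the work, as an engineer would, in place of code of your own. Each camera call takes 0.05 s, during which the arm holds its last target. There are 200 camera calls.

## Working session

There is one attempt and no reset: what is moved stays moved. The work goes in short steps, Python scripts to look and compute and a tool call to move; the robot and the scene stay as the last step left them, time stands still between calls to the robot, and variables do not carry over. Pictures are saved under pics/ and viewed, at most 10 in all, crops included, and the job is handed in when it is done.

Besides the shell and the picture viewer there is one more tool, called in YAML: its name, and indented under it one key for each argument. apply_moves: Moves the arm, as the interface text tells. Its arguments: {"type":"object","properties":{"claw":{"type":"array","items":{"type":"number"}},"slide":{"type":"array","items":{"type":"array","items":{"type":"number"}}},"dr":{"type":"array","items":{"type":"array","items":{"type":"number"}}},"newtons":{"type":"number"}},"required":["claw","slide","dr"]}

```bash
mkdir -p pics; python3 - <<'E'
from station import robot,cams
import cv2,numpy as np
for n in ["scene","side"]:
    p,d=cams.grab_frame(n); np.savez(n,p=p,d=d,**cams.get_calibration(n)); cv2.imwrite(f"pics/{n}.png",p[:,:,::-1])
o=robot.get_obs();print(o,robot.tips_ahead)
E
```

```text
{'time': 0.1, 'joints': array([-0.09350759,  0.59203917,  0.04831841,  1.60969989, -0.03334249,
        0.94270118, -0.03371804]), 'joint_velocities': array([-0.00092745, -0.00286783, -0.0003267 , -0.00307693, -0.00027851,
       -0.00034409,  0.00042122]), 'effort': array([ 4.48489009e-03, -5.50000584e+01,  1.55277103e+00, -1.98825985e+01,
        9.68024513e-03,  3.83386548e-03,  2.66350116e-05]), 'eef_pos': array([7.24285188e-01, 1.82927536e-05, 2.47244866e-01]), 'tool_rot': array([[-3.30584328e-05,  9.99997919e-01, -2.03999472e-03],
       [ 9.99999996e-01,  3.28774670e-05, -8.87423896e-05],
       [-8.86751351e-05, -2.03999765e-03, -9.99997915e-01]]), 'ft_force': array([-0.07134641,  0.23000852, -0.63518955]), 'ft_torque': array([-0.04154495,  0.01607688, -0.00253855]), 'finger_force': 0.0, 'grip_width': 0.08559909369864209} 0.017
```

View pics/scene.png

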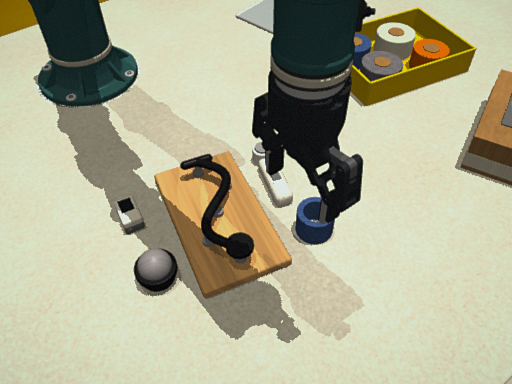

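View pics/side.png

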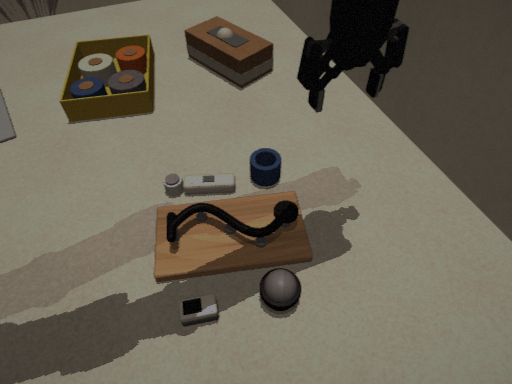

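The scene view shows the trainer with its disc at about (240,246) and its crossbar at (197,161). In the side view they are at (286,211) and (172,227). The roller and oximeter stand on one side of the trainer, the tape and probe on the other. I'll fit the S to the depth points near rod-top height from both cameras.

```bash
cat > h.py <<'E'
import numpy as np
from scipy.spatial import cKDTree
from scipy.optimize import least_squares
def world(p,d,K,R,t):
    v,u=np.nonzero(d>0); z=d[v,u]
    c=np.c_[(u-K[0,2])/K[0,0]*z,(v-K[1,2])/K[1,1]*z,z]
    return (c-t)@R, p[v,u].astype(int),u,v
yy=np.linspace(-.1,.1,201); S=np.c_[.035*np.sin(np.pi*yy/.1),yy]
def place(q,P):
    c,s=np.cos(q[2]),np.sin(q[2]); return P@np.array([[c,s],[-s,c]])+q[:2]
def fit(pts,q0):
    a=np.linspace(0,2*np.pi,24); disc=np.vstack([np.c_[r*np.cos(a),r*np.sin(a)-.1] for r in(.006,.012,.018)])
    bar=np.c_[np.linspace(-.028,.028,29),np.full(29,.1)]
    M=np.vstack([S,disc,bar])
    def res(q):
        m=place(q,M); d1=cKDTree(m).query(pts)[0]; d2=cKDTree(pts).query(m)[0]
        return np.r_[np.clip(d1,0,.03),np.clip(d2,0,.03)]
    r=least_squares(res,q0,loss='soft_l1',f_scale=.004,diff_step=1e-3); return r.x,np.sqrt(np.mean(r.fun**2))
def marks(q):
    y=np.linspace(-.1,.1,4001); x=.035*np.sin(np.pi*y/.1)
    s=np.r_[0,np.cumsum(np.hypot(np.diff(x),np.diff(y)))]
    yi=np.interp(np.linspace(0,s[-1],19),s,y)   # half stations too
    return place(q,np.c_[.035*np.sin(np.pi*yi/.1),yi])
E
python3 - <<'E'
from h import *
box={"scene":(150,295,145,300),"side":(150,315,190,280)}
A=[]
for n in box:
    f=np.load(n+".npz"); W,c,u,v=world(f['p'],f['d'],f['camera_matrix'],f['R'],f['t'])
    a,b,e,g=box[n]; m=(u>a)&(u<b)&(v>e)&(v<g)
    k=m&(c.max(1)<70)&(W[:,2]>.048)&(W[:,2]<.07)
    w=m&(W[:,2]>.012)&(W[:,2]<.028)&(c[:,0]-c[:,2]>30)
    print(n,k.sum(),"ztop",np.percentile(W[k,2],[50,90,97]),"base z",np.median(W[w,2]), "mean",W[k].mean(0))
    import cv2; r=cv2.minAreaRect((W[w,:2]*1000).astype(np.float32)); print("base rect",r)
    def at(x,y):
        s=(abs(u-x)<4)&(abs(v-y)<4)&k; return W[s].mean(0)
    D=at(*((240,244) if n=="scene" else (286,211))); B=at(*((197,161) if n=="scene" else (172,225))); print(D,B)
    th=np.arctan2(-(B-D)[0],(B-D)[1]); q0=[*(D+B)[:2]/2,th]
    print(fit(W[k,:2],q0)); A.append(W[k,:2])
q,e=fit(np.vstack(A),q0); print(q,e); np.save("q",q); print(marks(q)[::2].round(4))
E
```

```text
scene 1804 ztop [0.0606351  0.06239985 0.06323648] base z 0.02156311000431938 mean [ 0.55543544 -0.01054487  0.0598466 ]
base rect ((539.64208984375, 28.875732421875), (214.3891143798828, 272.783203125), 76.62467193603516)
[ 0.63116705 -0.02513199  0.06162177] [0.44041874 0.02018093 0.05964447]
(array([ 0.53610746, -0.00453055,  1.34450826]), np.float64(0.0031103420349190706))
side 1802 ztop [0.05966154 0.06132084 0.06193158] base z 0.020720775371959363 mean [ 0.53997687 -0.01073436  0.05862029]
base rect ((532.2999267578125, -3.0333099365234375), (151.16285705566406, 269.4261169433594), 76.5635986328125)
[ 0.62810747 -0.02869152  0.06087384] [0.43698882 0.01763848 0.05967286]
(array([ 0.53150245, -0.00672316,  1.34787527]), np.float64(0.0050312956495137525))
[ 0.53385074 -0.00571052  1.34537153] 0.004564360903769403
[[ 0.6313 -0.0281]
 [ 0.6079 -0.0432]
 [ 0.5817 -0.0517]
 [ 0.5571 -0.0404]
 [ 0.5408 -0.0178]
 [ 0.5269  0.0064]
 [ 0.5106  0.0289]
 [ 0.486   0.0403]
 [ 0.4598  0.0318]
 [ 0.4364  0.0166]]
```

apply_moves:
  claw: [1,1,1,1,1,1,1,1]
  slide:
    - [0,-0.03,-0.01]
    - [0,-0.03,-0.01]
    - [0,-0.03,-0.01]
    - [0,-0.03,0]
    - [0,0,0]
    - [0,0,0]
    - [0,0,0]
    - [0,0,0]
  dr:
    - [0,0,0]
    - [0,0,0]
    - [0,0,0]
    - [0,0,0]
    - [0,0,0]
    - [0,0,0]
    - [0,0,0]
    - [0,0,0]

```text
time: 0.9
eef_pos: [0.6061, 0.0001, 0.2781]
tool_rot: [[-0.0, 1.0, 0.001], [1.0, 0.0, -0.0], [-0.0, 0.001, -1.0]]
ft_force: [-0.5, -0.3, 0.8]
grip_width: 0.0002
finger_force: 0.0
```

```bash
python3 - <<'E'
from h import *
from station import robot,cams
import cv2
o=robot.get_obs(); p,d=cams.grab_frame("wrist"); c=cams.get_calibration("wrist"); H=c["hand_eye"]
print(o["eef_pos"],o["grip_width"],o["ft_force"])
K=c["camera_matrix"]; T=np.eye(4);T[:3,:3]=o["tool_rot"];T[:3,3]=o["eef_pos"]; X=T@H; R=X[:3,:3].T; t=-R@X[:3,3]
W,col,u,v=world(p,d,K,R,t); q=np.load("q.npy")
dd=cKDTree(place(q,S)).query(W[:,:2])[0]
k=(col.max(1)<70)&(W[:,2]>.048)&(W[:,2]<.07)&(dd<.035)
print(k.sum(),np.percentile(W[k,2],[50,90,97]),fit(W[k,:2],q))
m=marks(q)[::2]; P=np.c_[m,np.full(10,.06)]@R.T+t; P=P@K.T; P=(P[:,:2]/P[:,2:])
im=p[:,:,::-1].copy()
for a in P: cv2.circle(im,tuple(int(i) for i in a),3,(0,0,255),-1)
cv2.imwrite("pics/w1.png",im)
E
```

```text
[6.06124181e-01 8.29710619e-05 2.78057113e-01] 0.00016706777700301346 [-0.50881924 -0.30546737  0.78878023]
4230 [0.05898432 0.06036141 0.06091382] (array([ 0.53406215, -0.00156426,  1.34546609]), np.float64(0.003740764872739421))
```

View pics/w1.png

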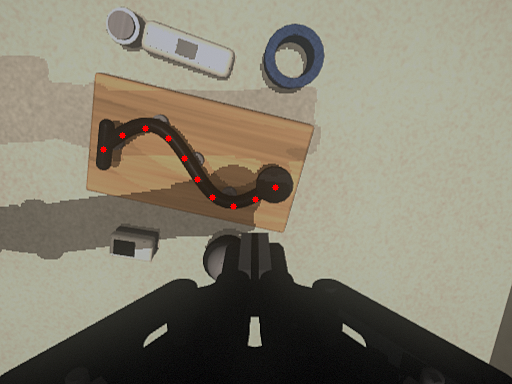

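The picture shows the fitted stations lying on the rod, about 3 px off its centre line, so I'll shift y by about +2 mm. Next I go over the disc and down to just above it.

apply_moves:
  claw: [1,1,1,1,1,1,1,1]
  slide:
    - [-0.026,0.025,0]
    - [0,0,0.04]
    - [0,0,0.04]
    - [0,0,0.04]
    - [0,0,0.04]
    - [0,0,0.03]
    - [0,0,0]
    - [0,0,0]
  dr:
    - [0,0,0]
    - [0,0,0]
    - [0,0,0]
    - [0,0,0]
    - [0,0,0]
    - [0,0,0]
    - [0,0,0]
    - [0,0,0]

```text
time: 1.75
eef_pos: [0.6305, -0.026, 0.0881]
tool_rot: [[-0.0, 1.0, -0.0], [1.0, 0.0, -0.0], [-0.0, -0.0, -1.0]]
ft_force: [-0.2, 0.9, -0.3]
grip_width: -0.0
finger_force: 0.0
```

apply_moves:
  claw: [1,1,1,1,1,1]
  slide:
    - [0,0,0.006]
    - [0,0,0.003]
    - [0,0,0.002]
    - [0,0,0.002]
    - [0,0,0.001]
    - [0,0,0]
  dr:
    - [0,0,0]
    - [0,0,0]
    - [0,0,0]
    - [0,0,0]
    - [0,0,0]
    - [0,0,0]

```text
time: 2.35
eef_pos: [0.6306, -0.026, 0.0748]
tool_rot: [[-0.0, 1.0, 0.001], [1.0, 0.0, 0.0], [0.0, 0.001, -1.0]]
ft_force: [0.5, -0.1, 3.2]
grip_width: -0.0001
finger_force: 1.1
```

apply_moves:
  claw: [1,1,1,1]
  slide:
    - [0,0,0.001]
    - [0,0,0.001]
    - [0,0,0]
    - [0,0,0]
  dr:
    - [0,0,0]
    - [0,0,0]
    - [0,0,0]
    - [0,0,0]

```text
time: 2.75
eef_pos: [0.6306, -0.026, 0.0725]
tool_rot: [[-0.0, 1.0, 0.001], [1.0, 0.0, -0.0], [-0.0, 0.001, -1.0]]
ft_force: [1.5, 0.7, 3.0]
grip_width: -0.0
finger_force: 1.6
```

```bash
cat > f.py <<'E'
from station import robot,cams
import numpy as np
F=[]
for i in range(4): cams.grab_frame("wrist"); o=robot.get_obs(); F.append(o["ft_force"])
print(o["eef_pos"],np.mean(F,0),np.std(F,0),o["finger_force"])
E
python3 f.py
```

```text
[ 0.63059432 -0.02602878  0.07251001] [1.0792788  0.20669284 3.15003587] [0.74978951 0.23872691 0.20411248] 1.6209487442392856
```

About 4.3 mm down at 3.1 N. I'll compute the trace increments next.

```bash
python3 - <<'E'
from h import *
q=np.load("q.npy"); q[:2]=[.5337,-.0037]; m=marks(q)
from scipy.interpolate import CubicSpline
P=CubicSpline(range(19),m)(np.linspace(0,18,28)); P[0]=[.6306,-.026]
print(m[::2].round(4).tolist())
print(np.diff(P.round(3),axis=0)[:,::-1].round(3).tolist())
E
```

```text
[[0.6312, -0.0261], [0.6078, -0.0412], [0.5815, -0.0497], [0.5569, -0.0383], [0.5406, -0.0158], [0.5268, 0.0084], [0.5105, 0.0309], [0.4859, 0.0423], [0.4596, 0.0338], [0.4362, 0.0187]]
[[-0.005, -0.007], [-0.005, -0.008], [-0.005, -0.008], [-0.004, -0.009], [-0.003, -0.008], [-0.002, -0.009], [0.002, -0.01], [0.004, -0.008], [0.006, -0.007], [0.007, -0.006], [0.007, -0.005], [0.008, -0.005], [0.008, -0.005], [0.008, -0.005], [0.008, -0.004], [0.008, -0.005], [0.008, -0.005], [0.007, -0.007], [0.006, -0.007], [0.004, -0.008], [0.001, -0.009], [-0.001, -0.009], [-0.003, -0.009], [-0.004, -0.008], [-0.005, -0.008], [-0.005, -0.008], [-0.005, -0.008]]
```

apply_moves:
  claw: [1,1,1,1,1,1,1]
  slide:
    - [-0.005,-0.007,0]
    - [-0.005,-0.008,0]
    - [-0.005,-0.008,0]
    - [-0.004,-0.009,0]
    - [-0.003,-0.008,0]
    - [-0.002,-0.009,0]
    - [0,0,0]
  dr:
    - [0,0,0]
    - [0,0,0]
    - [0,0,0]
    - [0,0,0]
    - [0,0,0]
    - [0,0,0]
    - [0,0,0]

```text
time: 3.65
eef_pos: [0.5782, -0.0511, 0.0721]
tool_rot: [[0.001, 1.0, -0.004], [1.0, -0.001, -0.001], [-0.001, -0.004, -1.0]]
ft_force: [-0.5, -1.2, 3.3]
grip_width: 0.0
finger_force: 1.7
```

```bash
python3 f.py
```

```text
[ 0.57890089 -0.05061536  0.07175605] [-1.91294461 -0.98923851  3.26884435] [0.39737632 0.16449085 0.23609731] 1.7615704145282507
```

```bash
cat > chk.py <<'E'
from h import *
from station import robot,cams
import cv2
c=cams.get_calibration("side"); f=np.load("side.npz"); p,d=cams.grab_frame("side")
g=[cv2.cvtColor(x[262:285,150:320],cv2.COLOR_RGB2GRAY).astype(np.float32) for x in (f['p'],p)]
print("front edge shift px",cv2.phaseCorrelate(*g))
for P,D in((f['p'],f['d']),(p,d)):
    W,col,u,v=world(P,D,c['camera_matrix'],c['R'],c['t'])
    w=(u>150)&(u<315)&(v>190)&(v<280)&(W[:,2]>.012)&(W[:,2]<.028)&(col[:,0]-col[:,2]>30)
    print(cv2.minAreaRect((W[w,:2]*1000).astype(np.float32)))
E
python3 chk.py
```

```text
front edge shift px ((-0.04372958083855849, 0.2700296314414192), 0.7951440226148676)
((532.2999267578125, -3.0333099365234375), (151.16285705566406, 269.4261169433594), 76.5635986328125)
((532.4369506835938, -3.275634765625), (150.83685302734375, 269.80682373046875), 76.59536743164062)
```

apply_moves:
  claw: [1,1,1,1,1,1,1]
  slide:
    - [0.001,-0.007,0]
    - [0.004,-0.008,0]
    - [0.006,-0.007,0]
    - [0.007,-0.006,0]
    - [0.007,-0.005,0]
    - [0.008,-0.005,0]
    - [0,0,0]
  dr:
    - [0,0,0]
    - [0,0,0]
    - [0,0,0]
    - [0,0,0]
    - [0,0,0]
    - [0,0,0]
    - [0,0,0]

```text
time: 4.6
eef_pos: [0.5412, -0.0147, 0.0721]
tool_rot: [[-0.003, 1.0, -0.003], [1.0, 0.003, 0.001], [0.001, -0.003, -1.0]]
ft_force: [-1.4, 1.4, 3.1]
grip_width: 0.0002
finger_force: 1.7
```

```bash
python3 f.py; python3 chk.py
```

```text
[ 0.54187757 -0.01584079  0.071994  ] [-1.03127317  2.15450858  3.27565692] [0.27551647 0.55059509 0.65381506] 1.7141672578873113
front edge shift px ((0.14134787353401634, 0.06206622770729453), 0.7919577163678628)
((532.2999267578125, -3.0333099365234375), (151.16285705566406, 269.4261169433594), 76.5635986328125)
((532.3735961914062, -3.4329681396484375), (150.92422485351562, 270.53594970703125), 76.673095703125)
```

The board hasn't moved, and the fingertips are at mark4 (0.5406, -0.0158). I'll carry on.

apply_moves:
  claw: [1,1,1,1,1,1,1]
  slide:
    - [0.008,-0.005,0]
    - [0.008,-0.005,0]
    - [0.008,-0.005,0]
    - [0.008,-0.005,0]
    - [0.008,-0.005,0]
    - [0.007,-0.006,0]
    - [0,0,0]
  dr:
    - [0,0,0]
    - [0,0,0]
    - [0,0,0]
    - [0,0,0]
    - [0,0,0]
    - [0,0,0]
    - [0,0,0]

```text
time: 5.55
eef_pos: [0.5105, 0.0321, 0.0722]
tool_rot: [[-0.003, 1.0, -0.002], [1.0, 0.003, 0.001], [0.001, -0.002, -1.0]]
ft_force: [-0.3, 1.5, 3.7]
grip_width: -0.0003
finger_force: 1.7
```

```bash
python3 f.py; python3 chk.py
```

```text
[0.51098974 0.03085379 0.07210118] [-0.6524041   2.45207171  3.1785927 ] [0.13910931 0.16652835 0.56777013] 1.6879590321332216
front edge shift px ((-0.07611260847907886, 0.1718820241739376), 0.7923686866407041)
((532.2999267578125, -3.0333099365234375), (151.16285705566406, 269.4261169433594), 76.5635986328125)
((532.4208984375, -3.1035232543945312), (151.02615356445312, 270.2630615234375), 76.66345977783203)
```

apply_moves:
  claw: [1,1,1,1,1,1,1]
  slide:
    - [0.006,-0.008,0]
    - [0.004,-0.008,0]
    - [0.001,-0.009,0]
    - [-0.001,-0.009,0]
    - [-0.003,-0.009,0]
    - [-0.004,-0.008,0]
    - [0,0,0]
  dr:
    - [0,0,0]
    - [0,0,0]
    - [0,0,0]
    - [0,0,0]
    - [0,0,0]
    - [0,0,0]
    - [0,0,0]

```text
time: 6.5
eef_pos: [0.458, 0.032, 0.0722]
tool_rot: [[0.001, 1.0, -0.004], [1.0, -0.001, -0.001], [-0.001, -0.004, -1.0]]
ft_force: [0.0, -0.8, 2.9]
grip_width: 0.0003
finger_force: 1.7
```

```bash
python3 f.py
```

```text
[0.45865484 0.03221357 0.07188962] [-2.25813433 -0.80315463  2.75707805] [0.69613331 0.24350328 0.25409435] 1.7204779386520386
```

Target for mark9 is (0.4362, 0.0187).

apply_moves:
  claw: [1,1,1,1,1,1,1]
  slide:
    - [-0.005,-0.008,0]
    - [-0.005,-0.008,0]
    - [-0.004,-0.007,0]
    - [0,0,0]
    - [0,0,0]
    - [0,0,0]
    - [0,0,0]
  dr:
    - [0,0,0]
    - [0,0,0]
    - [0,0,0]
    - [0,0,0]
    - [0,0,0]
    - [0,0,0]
    - [0,0,0]

```text
time: 7.4
eef_pos: [0.4369, 0.0185, 0.0721]
tool_rot: [[0.0, 1.0, -0.002], [1.0, -0.0, -0.001], [-0.001, -0.002, -1.0]]
ft_force: [-0.8, -1.9, 3.8]
grip_width: 0.0001
finger_force: 1.7
```

```bash
python3 f.py; python3 chk.py; python3 - <<'E'
from station import cams
import cv2
p,d=cams.grab_frame("scene"); q,_=cams.grab_frame("side")
a=cv2.resize(p[120:312,100:356],None,fx=1.5,fy=2)[:,:,::-1]; b=cv2.resize(q[150:342,110:366],None,fx=1.5,fy=2)[:,:,::-1]
cv2.imwrite("pics/end.png",cv2.hconcat([a,b]))
E
```

```text
[0.43723859 0.01896384 0.07215581] [-2.04908371 -1.77797798  3.04992665] [0.33100017 0.42703517 0.09676574] 1.6641462246479932
front edge shift px ((-0.04426743216733087, 0.08533978473800907), 0.8113792181566909)
((532.2999267578125, -3.0333099365234375), (151.16285705566406, 269.4261169433594), 76.5635986328125)
((532.2373657226562, -3.674072265625), (150.82568359375, 269.7763977050781), 76.77171325683594)
```

View pics/end.png

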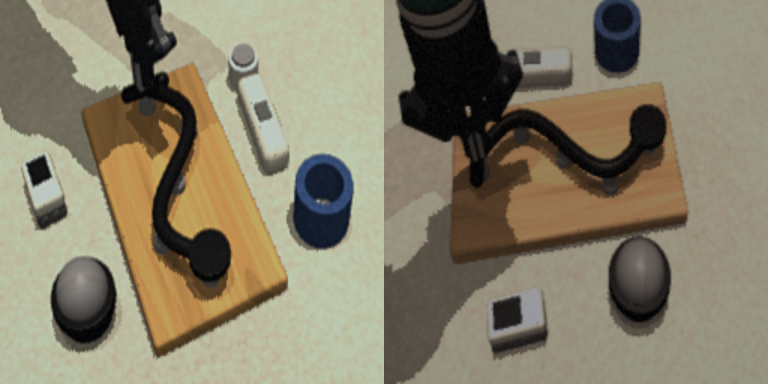

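The fingertips rest on the crossbar (left crop about (147,88), right crop about (477,150)). The trainer and the other things haven't moved, so I'm handing in.

```bash
python3 -c "
from station import hand_in
print(hand_in())"
```

```text
the job is handed in; nothing more can be done
None
```

I traced the rod from the disc past every station to the crossbar and handed the job in with the fingertips still resting there, at about 3 N (rod roughly 4 mm down). The trainer measured within about 1 mm of its start and the other things look unmoved in the last pictures; the hand-in returned no verdict.

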